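# Close the terminal box with its hook-in cover

### The arm

A 7-joint arm with a two-finger parallel gripper is mounted at the origin on a cart in front of the work surface, level with it; the furniture and walls round the work are solid. World frame = base frame: x ahead of the robot, y to its left, z up, the work surface at z = 0. Lengths are in m, angles in rad, forces in N, time in s.
With the tool pointing down it reaches from about 0.4 to 0.85 m from the base axis. Payload 4.5 kg.
Tool frame: the origin (TCP) lies midway between the tips of the shut fingers; the grasp point (between the pads) lies r.grip_point_offset behind it (r.grip_point_offset is the distance from the TCP to the grasp point, in m); z points along the fingers, y is the line along which they close (so a half turn about z gives the same grasp; the last joint's range is limited). The gripper opens to 88 mm and grips with 3 to 60 N. Pads are 18 mm wide; open, the fingers measure 123 mm over their backs; the gripper's body (75 mm by 187 mm) begins 45 mm behind the grasp point.
Start: joints at [1.255, 0.689, -0.195, 1.565, 0.157, 0.902, -0.215], TCP at [0.214, -0.587, 0.239] pointing down, gripper open.
Joint ranges: [-3.01, 3.01], [-0.46, 2.08], [-1.47, 1.51], [0.13, 2.56], [-1, 4.14], [0.04, 2.09], [-2.66, 2.66]. Speed limits (rad/s): [2.57, 2.57, 3.14, 3.14, 3.14, 3.14, 3.14].

### API

Orientations are given as a unit quaternion [x, y, z, w].
In Python, from plant import r gives the robot as it stands.
- The arm moves only by the shell command python3 -m jog 'ROWS' [FORCE]. ROWS is JSON, a list of rows, each an object of numbers: "wx", "wy", "wz": the turn, a rotation vector about the world's x, y, z as a fraction of full scale; "dx", "dy", "dz": the shift along the world's x, y, z as a fraction of full scale; "hand": the closure, from 0 (fully open) to 1 (shut). In form: [{"wx": .., "wy": .., "wz": .., "dx": .., "dy": .., "dz": .., "hand": ..}, ...]. A call has 1 to 5 rows; each row shifts and turns the commanded pose from where the row before left it; what a row does not reach is not made up. Full scale, the value 1, is 0.25 m for a shift and 2 rad for a turn. A row lasts 1/12 s, in which the tool goes at most 41.7 mm and 7.16 degrees, less where a joint would pass 70% of its speed; a pose out of reach is approached as far as the arm can. A call with a number of a shift or a turn outside -1 to 1 is refused whole. A call with a gripper value outside its range is refused whole. The fingers move at their own pace and stop on an object; FORCE is the grip in N (left out, the last holds). Time passes only in rows, so rows that do not move let the fingers close. It gives the time, the measured TCP pose, the force, the opening and the grip force at its end, in the units of the state.
- r.get_state(): the state, without advancing time (a new reading comes with each control period).
- r.snapshot(name): name is "scene" or "top"; returns the picture (420x560x3 uint8, red, green, blue); there is no depth.
- r.camera_info(name): a dict with "mtx" (3x3 intrinsics, pixels), "R" (3x3) and "t" (3): a world point X has camera coordinates R X + t. Camera axes: x right, y down, z forward; pixel columns grow to the right and rows downward; lengths in m; the calibration is good to about 2 mm. A picture is of the moment at which its call begins. camera_info takes no time and is no camera call.
- r.finish_job(): hands the job in; it is judged then, once.
Trained networks look in the newest picture that a camera, given by its name, has taken for a name from the list of things; names that differ only in an ending like _2 or _b are one class to them, and where a whole thing is asked for, a point or a joint stands for the part that bears it (a point fixed in the world has none). Each returns a list of dicts, best first, with "p" (0 to 1); they miss things now and then, are a little off and sometimes report something else, mostly with a low value. They report only what shows in the picture. A call takes as long as a camera call.
- r.search_frame(camera, query): "bbox" ([left, top, right, bottom] in pixels, round what is visible of it).
- r.masks_of(camera, query): "region" (420x560 bool, what is visible of it) and "bbox" ([left, top, right, bottom] in pixels, round what is visible of it).
The state is a dict: "clock": time; "q": joint angles; "qd": joint speeds; "joint_torque": joint torques, N m; "tool_pos": TCP position; "eef_rot": TCP orientation; "contact_force": force on the tool from outside, world axes, zero at the start; "moment": the same for the moment, N m; "opening": opening from 0.0 (shut) to 1.0 (fully open); "finger_force": force on a finger pad.
Only numpy, scipy, OpenCV 4.12 (cv2) and the standard library are available. Lean on these libraries where they do the work, as an engineer would, in place of code of your own. Each camera call takes 0.05 s, during which the arm holds its last target. There are 200 camera calls.

### The job

Lift the aluminium cover out of its plywood tray by its pull and close the open terminal box with it: hook the cover's tab in under the box's keeper at a tilt, swing the free end down and press it until the spring catch snaps over it and the cover lies flat on its seat. Leave the loose fittings, bearing and bolt on the counter where they are.

Things in the scene. Friction and masses are not known exactly. Their poses are not given: they have to be found in the camera images.
- cover: Bare aluminium cover plate, loose, 0.10 to 0.21 kg; starts level in the tray's pocket, its x axis along the tray's. Origin: centre of the plate's underside. Plate 110 mm along its x, 80 mm along y, 5 mm thick (z 0 to 5). A tab sticks out of its +x edge; its -x edge is the free end. Its only grip is an upright pull across the middle.
- cover_tab (a point): Middle of the tab's tip, on the underside, at (67, 0, 0) mm in the cover's frame. The tab is 44 mm wide along y, 4 mm thick (z 0 to 4) and runs from the plate's edge at x = 55 to x = 67 mm.
- cover_end (a point): Middle of the free edge, on the underside, at (-55, 0, 0) mm in the cover's frame. Three shallow dark thumb ribs on top, at x = -34 to -42 mm, mark where the free end is pressed.
- terminal_box: Open grey terminal box, fixed, upright, x from -70 to +82 mm, 100 mm wide along y, with screw feet and a cable gland standing 20 mm out of its +y side. Origin: centre of the cover opening, on the counter. Opening inside the rim: x -56.5 to 56.5, y -43 to 43 mm; rim top at z = 45. Keeper and slot at the +x end, spring catch (up to z = 60) at the -x end.
- seat_centre (a point): Centre of the seat ledge's plane, at (0, 0, 40) mm in the box's frame; the ledge is 7 mm wide along the sides, 6 mm at the catch end, 23 mm at the keeper end. The seated cover has its origin here (play 1.5 mm either way along x, 3 mm along y), its x axis along the box's x, its top flush with the rim.
- slot_mouth (a point): Centre of the mouth of the tab slot, at (56.5, 0, 44.5) mm in the box's frame. Slot: 50 mm wide (y -25 to 25), floor level with the seat (z = 40), back wall at x = 72, roofed by the keeper, a lip 5 mm thick and 66 mm wide, underside at z = 49 mm.
- catch (a joint): Dark steel spring catch, 32 mm wide: 0 = out, to 0.010 m pushed back to the box's -x. Its nose overhangs the opening to x = -51 mm, flat underside at z = 46; its slope rises from there back to x = -58.5, z = 57. A cover edge pressed down on the slope (2 to 6 N) pushes it back till it snaps over the cover; the cover's own weight does not.
- tray: Plywood tray, fixed, x from -76 to +88 mm, 108 mm wide along y, 20 mm high. Its one pocket (floor at z = 12 mm, walls up to z = 20) fits the cover with 1.5 to 3 mm to spare all round, tab included. Origin: centre of the plate's place, on the counter.
- adapter_2: Larger brass hydraulic adapter, 38 x 33 x 60 mm, standing loose; origin at the centre of its underside. A bystander.
- adapter_1: Smaller brass hydraulic adapter, 27 x 24 x 44 mm, standing loose; origin at the centre of its underside. A bystander.
- elbow_1: Brass hydraulic elbow, 67 x 61 x 29 mm, lying loose; origin at the centre of its underside. A bystander.
- bearing: Steel ball bearing, 52 mm across, 15 mm high, lying flat, loose; origin at the centre of its underside. A bystander.
- bolt_m16: Steel bolt, 24 x 28 x 80 mm, standing loose on its head; origin at the centre of its underside. A bystander.
- cover_pull (a point): Centre of the pull's top face, at (0, 0, 33) mm in the cover's frame. The pull is 10 mm thick along the cover's x, 44 mm long along y, and stands from the plate (z = 5) up to z = 33 mm.

How it is judged:
On the way:
1. the cover's tab is in the slot under the keeper while its free end still stands up (x of cover_tab in the frame of terminal_box above 0.059 m and y of cover_tab in the frame of terminal_box between -0.008 and 0.008 m and z of cover_tab in the frame of terminal_box between 0.037 and 0.0465 m and z of cover_end in the frame of terminal_box above 0.045 m), for 0.1 s.
At the end, for the whole second after the job is handed in: The cover lies flat on the box's seat: tab at least 6 mm in under the keeper, the undersides of tab and free end within 2.5 mm of the seat's height, its origin within 6 mm of the seat's centre seen from above, the catch sprung out over its free end (within 2 mm of fully out), and the cover at rest (x of cover_tab in the frame of terminal_box above 0.063 m and z of cover_tab in the frame of terminal_box between 0.037 and 0.0425 m and z of cover_end in the frame of terminal_box between 0.037 and 0.0425 m and horizontal distance between cover and seat_centre below 0.006 m and value of joint catch below 0.002 m and linear speed of cover below 0.02 m/s); the robot touches nothing.
It fails at once if a bystander (adapter, elbow, bearing or bolt) is shifted by more than 25 mm (distance of any of adapter_2, adapter_1, elbow_1, bearing, bolt_m16 from where it was at the start of the episode above 0.025 m).
It also fails if it takes over 51 s, if anything falls off the work surface, if the arm or the gripper's body presses on something with over 40 N, if the wrist force passes 120 N, or if a joint passes its speed limit or range.

## Working session

There is one attempt and no reset: what is moved stays moved. The work goes in short steps, Python scripts to look and compute and a shell command to move; the robot and the scene stay as the last step left them, time stands still between calls to the robot, and variables do not carry over. Pictures are saved under pics/ and viewed, at most 10 in all, crops included, and the job is handed in when it is done.

```bash
mkdir -p pics; ls
python3 - <<'E'
from plant import r
import cv2,numpy as np
for c in ("scene","top"):
    im=r.snapshot(c); cv2.imwrite(f"pics/{c}0.png",im[:,:,::-1])
    i=r.camera_info(c); print(c,np.round(i["mtx"],1).tolist(),np.round(i["R"],4).tolist(),np.round(i["t"],4).tolist())
    for n in ("cover","terminal_box","tray","cover_pull","catch","adapter_1","elbow_1","bearing","bolt_m16"):
        print(n,[(np.round(d["bbox"]).tolist(),round(d["p"],2)) for d in r.search_frame(c,n)][:3])
s=r.get_state();print({k:np.round(v,3).tolist() for k,v in s.items()},r.grip_point_offset)
E
```

```text
pics
scene [[446.0, 0.0, 276.6], [0.0, 446.0, 204.7], [0.0, 0.0, 1.0]] [[-0.7487, -0.6627, -0.017], [-0.4811, 0.5607, -0.6739], [0.4561, -0.4963, -0.7386]] [0.4278, 0.3196, 1.0673]
cover [([222.0, 258.0, 269.0, 289.0], 0.75)]
terminal_box [([299.0, 161.0, 357.0, 206.0], 0.96)]
tray [([206.0, 252.0, 279.0, 299.0], 0.76)]
cover_pull [([220.0, 262.0, 269.0, 290.0], 0.74)]
catch [([342.0, 184.0, 349.0, 194.0], 0.41), ([223.0, 256.0, 269.0, 291.0], 0.25)]
adapter_1 [([220.0, 259.0, 271.0, 290.0], 0.66), ([301.0, 214.0, 312.0, 239.0], 0.48), ([265.0, 204.0, 272.0, 218.0], 0.43)]
elbow_1 [([368.0, 144.0, 392.0, 154.0], 0.63), ([209.0, 250.0, 282.0, 300.0], 0.42)]
bearing [([334.0, 136.0, 345.0, 144.0], 0.53), ([341.0, 185.0, 351.0, 191.0], 0.38)]
bolt_m16 [([146.0, 289.0, 156.0, 307.0], 0.45)]
top [[388.7, 0.0, 280.9], [0.0, 388.7, 214.5], [0.0, 0.0, 1.0]] [[-0.0987, -0.9951, -0.0025], [-0.8029, 0.0812, -0.5905], [0.5879, -0.0563, -0.807]] [0.0481, 0.4956, 0.9451]
cover [([386.0, 191.0, 404.0, 204.0], 0.74), ([187.0, 221.0, 240.0, 274.0], 0.71), ([196.0, 229.0, 235.0, 265.0], 0.64)]
terminal_box [([317.0, 202.0, 363.0, 251.0], 0.69), ([187.0, 223.0, 240.0, 277.0], 0.5)]
tray [([190.0, 224.0, 242.0, 276.0], 0.69)]
cover_pull [([201.0, 234.0, 234.0, 265.0], 0.57)]
catch [([338.0, 236.0, 350.0, 240.0], 0.44)]
adapter_1 [([279.0, 238.0, 290.0, 254.0], 0.41), ([268.0, 211.0, 277.0, 221.0], 0.4)]
elbow_1 [([407.0, 222.0, 430.0, 240.0], 0.81)]
bearing [([386.0, 192.0, 402.0, 206.0], 0.51)]
bolt_m16 [([200.0, 234.0, 235.0, 264.0], 0.24)]
{'clock': 1.0, 'q': [1.255, 0.689, -0.195, 1.565, 0.157, 0.902, -0.215], 'qd': [0.002, -0.001, 0.001, -0.0, -0.002, 0.0, -0.001], 'joint_torque': [-0.0, -52.75, -1.267, -15.375, -0.052, -0.001, 0.0], 'tool_pos': [0.214, -0.587, 0.239], 'eef_rot': [0.985, 0.174, 0.0, 0.0], 'contact_force': [-0.107, -0.623, -0.14], 'moment': [-0.034, -0.046, -0.056], 'finger_force': 0.0, 'opening': 0.999} 0.0187
```

Run:
```python
import cv2,numpy as np
a=cv2.imread("pics/scene0.png");b=cv2.imread("pics/top0.png")
A=cv2.resize(a[130:320,140:400],None,fx=3,fy=3,interpolation=cv2.INTER_CUBIC)
B=cv2.resize(b[180:290,180:440],None,fx=3,fy=3,interpolation=cv2.INTER_CUBIC)
cv2.imwrite("pics/cA.png",A);cv2.imwrite("pics/cB.png",B)
```

```text
(no output)
```

View pics/cA.png

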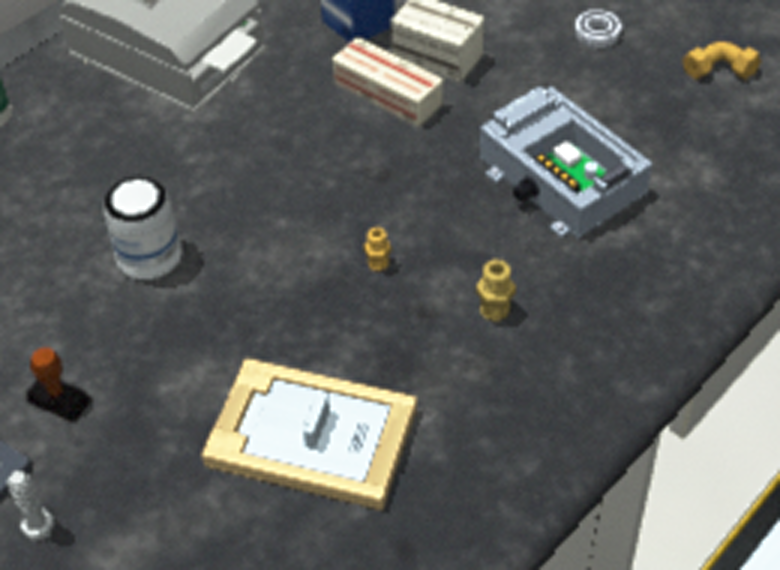

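View pics/cB.png

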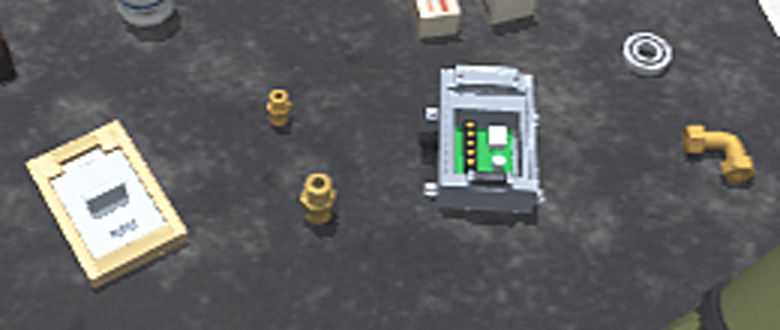

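```bash
cat > h.py <<'E'
import cv2,numpy as np
from plant import r
from scipy.optimize import minimize
CI={c:r.camera_info(c) for c in("scene","top")}
def proj(c,P):
    i=CI[c];X=np.atleast_2d(P)@np.array(i["R"]).T+np.array(i["t"]);u=X@np.array(i["mtx"]).T
    return u[:,:2]/u[:,2:]
def T(p,L):  # p=x,y,yaw
    L=np.atleast_2d(np.array(L,float));c,s=np.cos(p[2]),np.sin(p[2])
    return np.c_[p[0]+c*L[:,0]-s*L[:,1],p[1]+s*L[:,0]+c*L[:,1],L[:,2]]
def box(x0,x1,y0,y1,z0,z1): return [(x,y,z) for x in(x0,x1) for y in(y0,y1) for z in(z0,z1)]
S=8
def sil(c,p,boxes):
    m=np.zeros((420*2,560*2),np.uint8)
    for b in boxes:
        h=cv2.convexHull(((proj(c,T(p,b))+.5)*2*S-.5*S).round().astype(np.int32))
        cv2.fillConvexPoly(m,h,1,shift=3)
    return cv2.resize(m.astype(np.float32),(560,420),interpolation=cv2.INTER_AREA)
def ray0(c,uv,z):
    i=CI[c];R=np.array(i["R"]);C=-R.T@np.array(i["t"]);d=R.T@np.linalg.inv(i["mtx"])@[*uv,1]
    return C+d*(z-C[2])/d[2]
def fit(M,boxes,p0):
    f=lambda p:sum(np.abs(sil(c,p,boxes)-M[c]).sum()/M[c].sum() for c in M)
    best=None
    for y in p0[2]:
        o=minimize(f,[p0[0],p0[1],y],method="Nelder-Mead",options=dict(initial_simplex=np.array([[p0[0],p0[1],y]]*4)+np.vstack([np.zeros(3),np.diag([.01,.01,.1])]),xatol=1e-5,fatol=1e-5,maxiter=300))
        if best is None or o.fun<best.fun: best=o
    return best
TR=[np.array(box(-.076,.088,-.054,.054,0,.02))]
BX=[np.array(b) for b in(box(-.07,.082,-.05,.05,0,.045),box(.0565,.077,-.033,.033,.045,.054),box(-.07,-.0585,-.016,.016,.045,.057))]
E
python3 - <<'E'
from h import *
q={}
for n,B,z in(("tray",TR,.02),("terminal_box",BX,.03)):
    M={}
    for c in("scene","top"):
        r.snapshot(c) if n=="tray" else None
        d=r.masks_of(c,n)[0];M[c]=d["region"].astype(np.float32);print(n,c,d["p"],d["bbox"],M[c].sum())
        k=np.argwhere(d["region"]).mean(0)[::-1];print(np.round(ray0(c,k,z),4))
    for cs in(("scene","top"),("scene",),("top",)):
        o=fit({c:M[c] for c in cs},B,(*ray0("top",k,z)[:2],(-.3,0,.3,.6)));print(cs,np.round(o.x,4),round(o.fun,3))
        q.setdefault(n,o.x)
np.save("q.npy",[q["tray"],q["terminal_box"]])
pic=[]
for c,(x0,y0,x1,y1) in(("scene",(190,130,370,310)),("top",(180,180,400,290))):
    im=cv2.resize(r.snapshot(c)[:,:,::-1],None,fx=4 if c=="scene" else 3.6,fy=4 if c=="scene" else 3.6,interpolation=cv2.INTER_CUBIC)
    f=4 if c=="scene" else 3.6
    def pl(p,L,col):
        u=((proj(c,T(p,L))+.5)*f-.5); cv2.polylines(im,[(u*8).round().astype(np.int32)],True,col,1,cv2.LINE_AA,3)
    rc=lambda a,b,w,v,z:[(a,w,z),(b,w,z),(b,v,z),(a,v,z)]
    pl(q["tray"],rc(-.076,.088,-.054,.054,.02),(0,0,255));pl(q["tray"],rc(-.055,.055,-.04,.04,.017),(0,200,0));pl(q["tray"],rc(-.005,.005,-.022,.022,.045),(255,0,255))
    b=q["terminal_box"];pl(b,rc(-.07,.082,-.05,.05,.045),(0,0,255));pl(b,rc(-.0565,.0565,-.043,.043,.045),(0,200,0));pl(b,rc(-.07,.082,-.05,.05,0),(0,255,255))
    cv2.imwrite(f"pics/ov_{c}.png",im[int(y0*f):int(y1*f),int(x0*f):int(x1*f)][:600,:800])
E
```

```text
tray scene 0.87 [206.8, 250.0, 280.3, 299.7] 1230.0
[0.5001 0.2142 0.02  ]
tray top 0.74 [188.6, 220.5, 241.6, 276.7] 898.0
[0.4965 0.2061 0.02  ]
('scene', 'top') [0.5013 0.2048 0.4352] 1.983
('scene',) [0.5032 0.2021 0.4401] 0.992
('top',) [0.5012 0.2062 0.4527] 0.935
terminal_box scene 0.7 [300.3, 158.1, 358.1, 207.4] 1775.0
[ 0.5336 -0.1947  0.03  ]
terminal_box top 0.78 [321.4, 203.3, 365.3, 251.0] 1628.0
[ 0.5274 -0.1957  0.03  ]
('scene', 'top') [ 0.5317 -0.1988 -0.1874] 0.145
('scene',) [ 0.5338 -0.2017 -0.1812] 0.047
('top',) [ 0.5305 -0.1972 -0.1935] 0.065
```

View pics/ov_top.png

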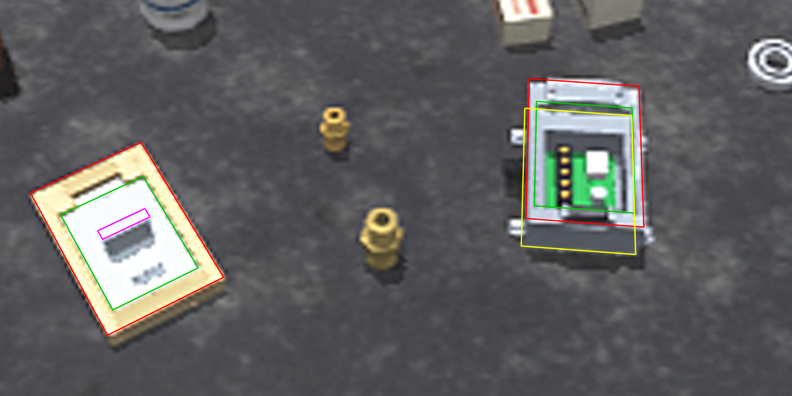

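```bash
cat >> h.py <<'E'
def rc(a,b,w,v,z): return [[(a,w,z),(b,w,z)],[(b,w,z),(b,v,z)],[(b,v,z),(a,v,z)],[(a,v,z),(a,w,z)]]
ET=rc(-.076,.088,-.054,.054,.02)
EC=rc(-.055,.055,-.04,.04,.017)
EB=rc(-.07,.082,-.05,.05,.045)+[rc(-.0565,.0565,-.043,.043,.045)[i] for i in(0,2)]+[rc(-.07,.082,-.05,.05,.0)[3]]
def refine(ims,E,p0,dz=None):
    G={}
    for c,im in ims.items():
        g=cv2.GaussianBlur(im.astype(np.float32),(0,0),.8)
        G[c]=np.sqrt(sum(cv2.Sobel(g[:,:,k],cv2.CV_32F,1,0)**2+cv2.Sobel(g[:,:,k],cv2.CV_32F,0,1)**2 for k in range(3)))
        G[c]=np.minimum(G[c],200)
    t=np.linspace(.04,.96,40)[:,None]
    L=np.vstack([np.array(a)*(1-t)+np.array(b)*t for a,b in E])
    f=lambda p:-sum(cv2.remap(G[c],*[x.astype(np.float32)[:,None] for x in proj(c,T(p,L)).T],cv2.INTER_LINEAR).mean() for c in G)
    b=None
    for k in range(12):
        q=np.array(p0)+np.random.default_rng(k).normal(0,1,3)*[.003,.003,.03]*(k>0)
        o=minimize(f,q,method="Nelder-Mead",options=dict(initial_simplex=q+np.vstack([np.zeros(3),np.diag([.003,.003,.03])]),xatol=1e-5,fatol=1e-3))
        if b is None or o.fun<b.fun:b=o
    return b
E
python3 - <<'E'
from h import *
q=np.load("q.npy");ims={c:cv2.imread(f"pics/{c}0.png") for c in CI}
for n,E,p in(("tray",ET,q[0]),("cover",EC,q[0]),("box",EB,q[1])):
    for cs in(("scene","top"),("scene",),("top",)):
        o=refine({c:ims[c] for c in cs},E,p);print(n,cs,np.round(o.x,4),round(o.fun,1))
print(np.round([ray0("top",(285,253),0),ray0("top",(272,220),0)],3))
E
```

```text
tray ('scene', 'top') [0.5009 0.2036 0.4394] -400.0
tray ('scene',) [0.5016 0.2034 0.4429] -200.0
tray ('top',) [0.5002 0.2047 0.431 ] -200.0
cover ('scene', 'top') [0.5022 0.2046 0.439 ] -349.2
cover ('scene',) [0.503  0.2032 0.446 ] -178.5
cover ('top',) [0.5015 0.2052 0.4379] -175.5
box ('scene', 'top') [ 0.5311 -0.2044 -0.1731] -335.9
box ('scene',) [ 0.5329 -0.2078 -0.1689] -175.4
box ('top',) [ 0.5309 -0.1954 -0.1651] -180.3
[[ 0.466 -0.011  0.   ]
 [ 0.597  0.019  0.   ]]
```

```bash
python3 -m jog '[{"dx":0.095,"dy":0.112,"wz":0.035},{"dx":0.095,"dy":0.112,"wz":0.035},{"dx":0.095,"dy":0.112,"wz":0.035},{"dx":0.095,"dy":0.112,"wz":0.035},{"dx":0.095,"dy":0.112,"wz":0.035}]' 30
python3 -m jog '[{"dx":0.095,"dy":0.112,"wz":0.035},{"dx":0.095,"dy":0.112,"wz":0.035},{"dx":0.095,"dy":0.112,"wz":0.035},{"dx":0.095,"dy":0.112,"wz":0.035},{"dx":0.095,"dy":0.112,"wz":0.035}]'
python3 -m jog '[{"dx":0.095,"dy":0.112,"wz":0.035},{"dx":0.095,"dy":0.112,"wz":0.035},{"dy":0.15,"wz":0.035},{"dy":0.15,"wz":0.035},{"dy":0.15,"wz":0.035}]'
```

```text
invalid input
invalid input
invalid input
```

```bash
python3 -m jog '[{"wx":0,"wy":0,"wz":0.035,"dx":0.095,"dy":0.112,"dz":0,"hand":0},{"wx":0,"wy":0,"wz":0.035,"dx":0.095,"dy":0.112,"dz":0,"hand":0},{"wx":0,"wy":0,"wz":0.035,"dx":0.095,"dy":0.112,"dz":0,"hand":0},{"wx":0,"wy":0,"wz":0.035,"dx":0.095,"dy":0.112,"dz":0,"hand":0},{"wx":0,"wy":0,"wz":0.035,"dx":0.095,"dy":0.112,"dz":0,"hand":0}]' 30
```

```text
clock: 1.82
tool_pos: [0.3339, -0.4459, 0.2389]
eef_rot: [0.939, 0.344, 0.0, 0.0]
contact_force: [0.5, -0.5, 0.0]
opening: 1.003
finger_force: 0.0
```

```bash
python3 -m jog '[{"wx":0,"wy":0,"wz":0.035,"dx":0.095,"dy":0.112,"dz":0,"hand":0},{"wx":0,"wy":0,"wz":0.035,"dx":0.095,"dy":0.112,"dz":0,"hand":0},{"wx":0,"wy":0,"wz":0.035,"dx":0.095,"dy":0.112,"dz":0,"hand":0},{"wx":0,"wy":0,"wz":0.035,"dx":0.095,"dy":0.112,"dz":0,"hand":0},{"wx":0,"wy":0,"wz":0.035,"dx":0.095,"dy":0.112,"dz":0,"hand":0}]'
python3 -m jog '[{"wx":0,"wy":0,"wz":0.035,"dx":0.095,"dy":0.112,"dz":0,"hand":0},{"wx":0,"wy":0,"wz":0.035,"dx":0.095,"dy":0.112,"dz":0,"hand":0},{"wx":0,"wy":0,"wz":0.035,"dx":0,"dy":0.15,"dz":0,"hand":0},{"wx":0,"wy":0,"wz":0.035,"dx":0,"dy":0.15,"dz":0,"hand":0},{"wx":0,"wy":0,"wz":0.035,"dx":0,"dy":0.15,"dz":0,"hand":0}]'
python3 -m jog '[{"wx":0,"wy":0,"wz":0.035,"dx":0,"dy":0.15,"dz":0,"hand":0},{"wx":0,"wy":0,"wz":0.035,"dx":0,"dy":0.15,"dz":0,"hand":0},{"wx":0,"wy":0,"wz":0.035,"dx":0,"dy":0.15,"dz":0,"hand":0},{"wx":0,"wy":0,"wz":0.035,"dx":0,"dy":0.15,"dz":0,"hand":0},{"wx":0,"wy":0,"wz":0.035,"dx":0,"dy":0.15,"dz":0,"hand":0}]'
python3 -m jog '[{"wx":0,"wy":0,"wz":0.035,"dx":0,"dy":0.15,"dz":0,"hand":0},{"wx":0,"wy":0,"wz":0.035,"dx":0,"dy":0.15,"dz":0,"hand":0},{"wx":0,"wy":0,"wz":0.035,"dx":0,"dy":0.15,"dz":0,"hand":0},{"wx":0,"wy":0,"wz":0,"dx":0,"dy":0.06,"dz":0,"hand":0},{"wx":0,"wy":0,"wz":0,"dx":0,"dy":0,"dz":0,"hand":0}]'
```

```text
clock: 2.23
tool_pos: [0.4527, -0.3058, 0.2389]
eef_rot: [0.865, 0.503, 0.0, 0.0]
contact_force: [0.7, -0.7, 0.0]
opening: 1.002
finger_force: 0.0
clock: 2.65
tool_pos: [0.4994, -0.1369, 0.2387]
eef_rot: [0.764, 0.645, 0.0, 0.0]
contact_force: [-0.3, 0.1, 0.3]
opening: 1.001
finger_force: 0.0
clock: 3.07
tool_pos: [0.4991, 0.0505, 0.239]
eef_rot: [0.64, 0.768, 0.0, 0.0]
contact_force: [0.3, 1.0, 0.1]
opening: 1.001
finger_force: 0.0
clock: 3.48
tool_pos: [0.4987, 0.1822, 0.2393]
eef_rot: [0.554, 0.833, 0.002, -0.001]
contact_force: [0.1, 0.9, 0.2]
opening: 1.0
finger_force: 0.0
```

```bash
python3 -m jog '[{"wx":0,"wy":0,"wz":0.0215,"dx":0.013,"dy":0.089,"dz":-0.1,"hand":0.55},{"wx":0,"wy":0,"wz":0,"dx":0,"dy":0,"dz":-0.15,"hand":0.55},{"wx":0,"wy":0,"wz":0,"dx":0,"dy":0,"dz":-0.15,"hand":0.55},{"wx":0,"wy":0,"wz":0,"dx":0,"dy":0,"dz":-0.15,"hand":0.55},{"wx":0,"wy":0,"wz":0,"dx":0,"dy":0,"dz":0,"hand":0.55}]'
python3 - <<'E'
from h import *
s=r.get_state();print(s["tool_pos"],s["eef_rot"],s["opening"])
im=[]
for c in("scene","top"):
    a=r.snapshot(c)[:,:,::-1].copy()
    x0,y0=(200,215) if c=="scene" else (170,180)
    im.append(cv2.resize(a[y0:y0+100,x0:x0+100],None,fx=4,fy=4,interpolation=cv2.INTER_CUBIC))
cv2.imwrite("pics/g1.png",np.hstack(im))
E
```

```text
clock: 3.9
tool_pos: [0.4991, 0.1947, 0.0956]
eef_rot: [0.54, 0.842, -0.006, -0.002]
contact_force: [-0.5, -1.5, 0.3]
opening: 0.646
finger_force: 0.0
[0.49906755 0.19467928 0.09555342] [ 0.53952116  0.84195012 -0.00563696 -0.00226551] 0.6459082096547336
```

View pics/g1.png

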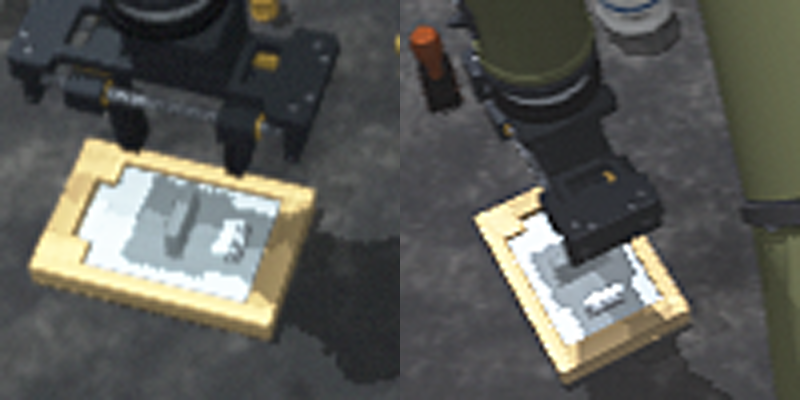

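```bash
python3 -m jog '[{"wx":0,"wy":0,"wz":0,"dx":0,"dy":0,"dz":0,"hand":0.55},{"wx":0,"wy":0,"wz":0,"dx":0,"dy":0,"dz":0,"hand":0.55}]'
```

```text
clock: 4.17
tool_pos: [0.5041, 0.199, 0.1037]
eef_rot: [0.539, 0.842, 0.002, 0.001]
contact_force: [-0.4, 0.6, 0.2]
opening: 0.453
finger_force: 0.0
```

```bash
python3 -m jog '[{"wx":0,"wy":0,"wz":0.004,"dx":-0.008,"dy":0.022,"dz":-0.1,"hand":0.55},{"wx":0,"wy":0,"wz":0,"dx":0,"dy":0,"dz":-0.1,"hand":0.55},{"wx":0,"wy":0,"wz":0,"dx":0,"dy":0,"dz":-0.08,"hand":0.55},{"wx":0,"wy":0,"wz":0,"dx":0,"dy":0,"dz":0,"hand":0.55},{"wx":0,"wy":0,"wz":0,"dx":0,"dy":0,"dz":0,"hand":0.55}]'
```

```text
clock: 4.58
tool_pos: [0.5011, 0.2042, 0.0324]
eef_rot: [0.536, 0.844, 0.0, 0.0]
contact_force: [-0.2, 0.5, -0.1]
opening: 0.452
finger_force: 0.0
```

```bash
python3 -m jog '[{"wx":0,"wy":0,"wz":0,"dx":0.003,"dy":0,"dz":-0.038,"hand":0.55},{"wx":0,"wy":0,"wz":0,"dx":0,"dy":0,"dz":0,"hand":0.55},{"wx":0,"wy":0,"wz":0,"dx":0,"dy":0,"dz":0,"hand":1},{"wx":0,"wy":0,"wz":0,"dx":0,"dy":0,"dz":0,"hand":1},{"wx":0,"wy":0,"wz":0,"dx":0,"dy":0,"dz":0,"hand":1}]' 40
python3 -m jog '[{"wx":0,"wy":0,"wz":0,"dx":0,"dy":0,"dz":0,"hand":1},{"wx":0,"wy":0,"wz":0,"dx":0,"dy":0,"dz":0,"hand":1},{"wx":0,"wy":0,"wz":0,"dx":0,"dy":0,"dz":0,"hand":1},{"wx":0,"wy":0,"wz":0,"dx":0,"dy":0,"dz":0,"hand":1}]'
```

```text
clock: 5.0
tool_pos: [0.5016, 0.2042, 0.0223]
eef_rot: [0.536, 0.844, 0.0, 0.0]
contact_force: [0.2, -0.1, -0.1]
opening: 0.245
finger_force: 0.0
clock: 5.33
tool_pos: [0.5013, 0.2041, 0.022]
eef_rot: [0.536, 0.844, 0.0, 0.0]
contact_force: [-0.6, 0.1, 2.5]
opening: 0.109
finger_force: 40.0
```

```bash
python3 -m jog '[{"wx":0,"wy":0,"wz":0,"dx":0,"dy":0,"dz":0.04,"hand":1},{"wx":0,"wy":0,"wz":0,"dx":0,"dy":0,"dz":0.08,"hand":1},{"wx":0,"wy":0,"wz":0,"dx":0,"dy":0,"dz":0.14,"hand":1},{"wx":0,"wy":0,"wz":0,"dx":0,"dy":0,"dz":0.14,"hand":1},{"wx":0,"wy":0,"wz":0,"dx":0,"dy":0,"dz":0.12,"hand":1}]'
python3 -m jog '[{"wx":0,"wy":0,"wz":-0.02,"dx":0.004,"dy":-0.05,"dz":0,"hand":1},{"wx":0,"wy":0,"wz":-0.028,"dx":0.004,"dy":-0.1,"dz":0,"hand":1},{"wx":0,"wy":0,"wz":-0.028,"dx":0.004,"dy":-0.15,"dz":0,"hand":1},{"wx":0,"wy":0,"wz":-0.028,"dx":0.004,"dy":-0.15,"dz":0,"hand":1},{"wx":0,"wy":0,"wz":-0.028,"dx":0.004,"dy":-0.15,"dz":0,"hand":1}]'
python3 -m jog '[{"wx":0,"wy":0,"wz":-0.028,"dx":0.004,"dy":-0.15,"dz":0,"hand":1},{"wx":0,"wy":0,"wz":-0.028,"dx":0.004,"dy":-0.15,"dz":0,"hand":1},{"wx":0,"wy":0,"wz":-0.028,"dx":0.004,"dy":-0.15,"dz":0,"hand":1},{"wx":0,"wy":0,"wz":-0.028,"dx":0.004,"dy":-0.15,"dz":0,"hand":1},{"wx":0,"wy":0,"wz":-0.028,"dx":0.004,"dy":-0.15,"dz":0,"hand":1}]'
python3 -m jog '[{"wx":0,"wy":0,"wz":-0.028,"dx":0.004,"dy":-0.15,"dz":0,"hand":1},{"wx":0,"wy":0,"wz":-0.02,"dx":0.004,"dy":-0.1,"dz":0,"hand":1},{"wx":0,"wy":0,"wz":0,"dx":0,"dy":-0.05,"dz":0,"hand":1},{"wx":0,"wy":0,"wz":0,"dx":0,"dy":0,"dz":0,"hand":1},{"wx":0,"wy":0,"wz":0,"dx":0,"dy":0,"dz":0,"hand":1}]'
python3 - <<'E'
from h import *
s=r.get_state();print(s["tool_pos"],s["eef_rot"],s["opening"],s["contact_force"],s["moment"])
im=[]
for c in("scene","top"):
    a=r.snapshot(c)[:,:,::-1].copy();cv2.imwrite(f"pics/hov_{c}.png",a)
    x0,y0=(270,110) if c=="scene" else (280,150)
    im.append(cv2.resize(a[y0:y0+130,x0:x0+130],None,fx=3,fy=3,interpolation=cv2.INTER_CUBIC))
cv2.imwrite("pics/g2.png",np.hstack(im))
E
```

```text
clock: 5.75
tool_pos: [0.5009, 0.2041, 0.154]
eef_rot: [0.536, 0.844, 0.0, -0.0]
contact_force: [0.7, -0.2, -1.5]
opening: 0.108
finger_force: 40.0
clock: 6.17
tool_pos: [0.5055, 0.0522, 0.1517]
eef_rot: [0.643, 0.766, -0.0, -0.0]
contact_force: [0.8, -0.6, -0.7]
opening: 0.104
finger_force: 40.0
clock: 6.58
tool_pos: [0.5102, -0.1356, 0.1516]
eef_rot: [0.744, 0.668, -0.0, -0.0]
contact_force: [0.4, 0.4, -1.2]
opening: 0.109
finger_force: 40.0
clock: 7.0
tool_pos: [0.5129, -0.2072, 0.1515]
eef_rot: [0.774, 0.633, 0.0, -0.001]
contact_force: [0.5, 0.8, -0.4]
opening: 0.111
finger_force: 40.0
[ 0.51289816 -0.20718559  0.15154647] [ 7.73848326e-01  6.33370438e-01  3.73061234e-04 -7.19798339e-04] 0.11103418401634212 [ 0.46780744  0.80087208 -0.42103083] [ 0.01803044 -0.06998929 -0.00268827]
```

View pics/g2.png

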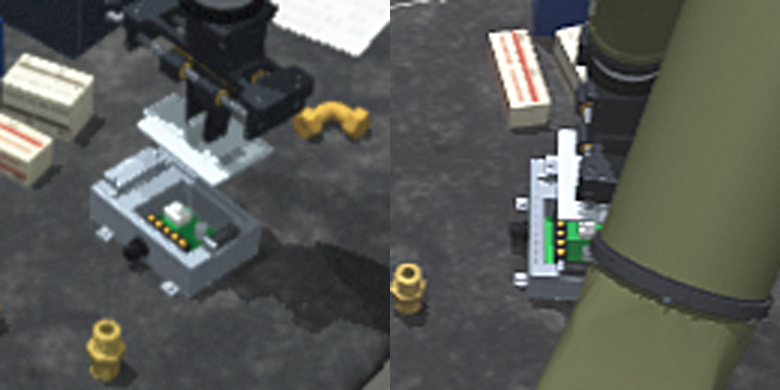

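```bash
cat >> h.py <<'E'
def cedges(z): 
    t=z+.005
    return [[(-.055,.04,t),(.055,.04,t)],[(-.055,.04,z),(.055,.04,z)],[(-.055,.0,t),(-.055,.04,t)],[(.067,-.022,z+.004),(.067,.022,z+.004)],[(.055,.022,z+.004),(.067,.022,z+.004)],[(.055,.04,t),(.055,.022,t)]]
def draw(im,c,f,off,p,E,col):
    for e in E:
        u=((proj(c,T(p,e))+.5-np.array(off))*f-.5);cv2.line(im,*[tuple(int(v) for v in (k*8).round()) for k in u],col,1,cv2.LINE_AA,3)
E
python3 - <<'E'
from h import *
ims={c:cv2.imread(f"pics/{c}0.png") for c in CI};hv={c:cv2.imread(f"pics/hov_{c}.png") for c in CI}
p=[.5129,-.2072,-.1993]
o=refine({"scene":hv["scene"]},cedges(.1415),p);print("cover scene",np.round(o.x,4),o.fun)
E2=rc(-.07,.082,-.05,.05,.045)+[[(-.07,.05,0),(-.07,.05,.045)],[(.082,.05,0),(.082,.05,.045)],[(-.07,-.05,0),(-.07,-.05,.045)],[(-.07,.05,0),(-.07,-.05,0)]]
E3=E2+[[(-.07,.05,0),(.082,.05,0)]]
for cs in(("scene",),("top",)):
    for E in(E2,E3):
        b=refine({c:ims[c] for c in cs},E,[.532,-.2,-.18]);print(cs,np.round(b.x,4),b.fun)
f=6;out=[]
for c,src,off,(w,h) in(("scene",hv["scene"],(296,135),(70,80)),("top",ims["top"],(312,195),(60,80))):
    a=cv2.resize(src[off[1]:off[1]+h,off[0]:off[0]+w],None,fx=f,fy=f,interpolation=cv2.INTER_CUBIC)
    b=refine({c:ims[c]},E3,[.532,-.2,-.18]).x
    draw(a,c,f,off,b,E3+rc(-.0565,.0565,-.043,.043,.045),(0,0,255))
    if c=="scene": draw(a,c,f,off,p,cedges(.1415),(0,200,0))
    out.append(a)
cv2.imwrite("pics/g3.png",np.hstack(out))
E
```

```text
cover scene [ 0.5161 -0.2104 -0.1635] -199.32632446289062
('scene',) [ 0.5335 -0.204  -0.1605] -156.36837768554688
('scene',) [ 0.5334 -0.204  -0.162 ] -156.55931091308594
('top',) [ 0.5306 -0.2008 -0.1869] -184.89419555664062
('top',) [ 0.5306 -0.2008 -0.1869] -186.14453125
```

View pics/g3.png

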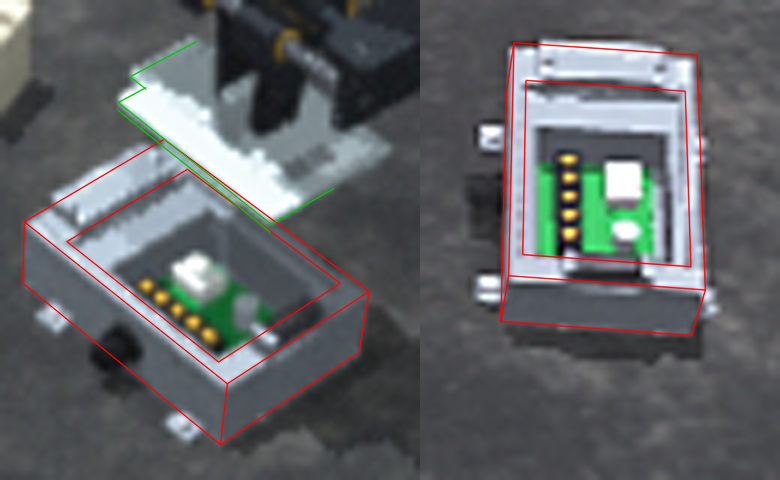

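```bash
cat >> h.py <<'E'
from scipy.spatial.transform import Rotation as Ro
# cover wire edges in cover frame: tops + bottoms
CV=rc(-.055,.055,-.04,.04,.005)+rc(-.055,.055,-.04,.04,0)
SOL=[np.array(box(-.055,.055,-.04,.04,0,.005)),np.array(box(.05,.067,-.022,.022,0,.004))]
def pose6(v,L): return Ro.from_euler("ZYX",v[3:6]).apply(np.array(L,float))+v[:3]
E
python3 - <<'E'
from h import *
M={}
for c in("scene","top"):
    r.snapshot(c)
    for d in r.masks_of(c,"cover")[:2]:
        print(c,round(d["p"],2),np.round(d["bbox"]).tolist(),d["region"].sum())
        M.setdefault(c,d["region"])
np.savez("m.npz",**M)
a=cv2.imread("pics/hov_scene.png");b=cv2.imread("pics/hov_top.png")
out=[]
for c,im,(x0,y0) in(("scene",a,(306,128)),("top",b,(318,185))):
    w=65;k=cv2.resize(im[y0:y0+w,x0:x0+w],None,fx=6,fy=6,interpolation=cv2.INTER_CUBIC)
    m=cv2.resize(M[c][y0:y0+w,x0:x0+w].astype(np.uint8),None,fx=6,fy=6,interpolation=cv2.INTER_NEAREST)
    cs,_=cv2.findContours(m,cv2.RETR_EXTERNAL,cv2.CHAIN_APPROX_NONE);cv2.drawContours(k,cs,-1,(0,0,255),1)
    for z,p in((0,[.5129,-.2072,.1415,-.1993,0,0]),):
        S=[(.055,.04,.005),(.055,.022,.005),(.055,.022,.004),(.067,.022,.004),(.067,-.022,.004),(.055,-.022,.005),(.055,-.04,.005),(-.055,-.04,.005),(-.055,.04,.005)]
        u=((proj(c,pose6(p,S))+.5-[x0,y0])*6-.5);cv2.polylines(k,[(u*8).round().astype(np.int32)],True,(0,200,0),1,cv2.LINE_AA,3)
    out.append(k)
cv2.imwrite("pics/g4.png",np.hstack(out))
E
```

```text
scene 0.62 [320.0, 141.0, 359.0, 171.0] 569
top 0.77 [338.0, 193.0, 353.0, 224.0] 191
```

View pics/g4.png

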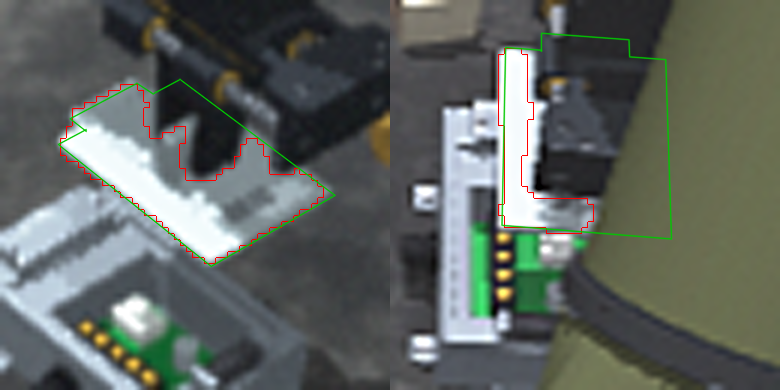

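```bash
python3 -m jog '[{"wx":0.006,"wy":0.035,"wz":0.005,"dx":-0.008,"dy":0.041,"dz":-0.05,"hand":1},{"wx":0.006,"wy":0.035,"wz":0,"dx":0,"dy":0,"dz":-0.075,"hand":1},{"wx":0.006,"wy":0.034,"wz":0,"dx":0,"dy":0,"dz":-0.075,"hand":1},{"wx":0,"wy":0,"wz":0,"dx":0,"dy":0,"dz":0,"hand":1},{"wx":0,"wy":0,"wz":0,"dx":0,"dy":0,"dz":0,"hand":1}]'
cat > st.py <<'E'
from h import *
B=np.array([.5305,-.2005,0]);psi=-.175
s=r.get_state();R=Ro.from_quat(s["eef_rot"]).as_matrix()
# cover frame in tool: cover x = tool y (sign so that it points +x), z = -tool z
cx=R[:,1]*np.sign(R[0,1]);cz=-R[:,2];cy=np.cross(cz,cx)
o=np.array(s["tool_pos"])-.010*cz
Bi=Ro.from_euler("z",-psi)
f=lambda p:(Bi.apply(p-B)*1e3).round(1).tolist()
a=Bi.apply(cx)
print("TCPbox",f(s["tool_pos"]),"org",f(o),"tab",f(o+.067*cx),"end",f(o-.055*cx),"yaw",round(np.arctan2(a[1],a[0]),3),"pitch",round(-np.arcsin(a[2]),3),"roll",round(np.arcsin(Bi.apply(cy)[2]),3),"F",np.round(s["contact_force"],1),"M",np.round(s["moment"],2),round(s["opening"]*88,1),s["clock"])
E
python3 st.py
```

```text
clock: 7.72
tool_pos: [0.5113, -0.1972, 0.1007]
eef_rot: [0.766, 0.634, -0.069, -0.08]
contact_force: [-0.7, -0.3, -1.1]
opening: 0.112
finger_force: 40.0
TCPbox [-19.5, -0.1, 100.7] org [-21.6, -0.1, 91.0] tab [43.9, -1.0, 76.9] end [-75.4, 0.7, 102.5] yaw -0.014 pitch 0.212 roll -0.003 F [-0.7 -0.3 -1.1] M [-0.06 -0.26  0.04] 9.9 7.7167
```

```bash
python3 -m jog '[{"wx":0,"wy":0,"wz":0,"dx":0,"dy":0.003,"dz":-0.05,"hand":1},{"wx":0,"wy":0,"wz":0,"dx":0,"dy":0,"dz":-0.05,"hand":1},{"wx":0,"wy":0,"wz":0,"dx":0,"dy":0,"dz":-0.034,"hand":1},{"wx":0,"wy":0,"wz":0,"dx":0,"dy":0,"dz":0,"hand":1},{"wx":0,"wy":0,"wz":0,"dx":0,"dy":0,"dz":0,"hand":1}]'; python3 st.py
```

```text
clock: 8.13
tool_pos: [0.5105, -0.1975, 0.068]
eef_rot: [0.767, 0.633, -0.069, -0.08]
contact_force: [0.0, 0.2, -0.1]
opening: 0.109
finger_force: 40.0
TCPbox [-20.2, -0.5, 68.0] org [-22.3, -0.5, 58.2] tab [43.2, -1.5, 44.1] end [-76.1, 0.3, 69.8] yaw -0.015 pitch 0.212 roll -0.004 F [ 0.   0.2 -0.1] M [-0.04 -0.31 -0.02] 9.6 8.1333
```

```bash
python3 -m jog '[{"wx":0,"wy":0,"wz":0.004,"dx":0.022,"dy":-0.002,"dz":-0.005,"hand":1},{"wx":0,"wy":0,"wz":0,"dx":0.021,"dy":-0.002,"dz":-0.005,"hand":1},{"wx":0,"wy":0,"wz":0,"dx":0,"dy":0,"dz":0,"hand":1},{"wx":0,"wy":0,"wz":0,"dx":0,"dy":0,"dz":0,"hand":1}]'; python3 st.py
python3 - <<'E'
from h import *
out=[]
for c,(x0,y0) in(("scene",(295,130)),("top",(310,180))):
    a=r.snapshot(c)[:,:,::-1].copy();w=65
    out.append(cv2.resize(a[y0:y0+80,x0:x0+w],None,fx=6,fy=6,interpolation=cv2.INTER_CUBIC))
cv2.imwrite("pics/g5.png",np.hstack(out))
E
```

```text
clock: 8.47
tool_pos: [0.5228, -0.1984, 0.0659]
eef_rot: [0.764, 0.636, -0.069, -0.079]
contact_force: [0.1, -0.8, -1.7]
opening: 0.112
finger_force: 40.0
TCPbox [-8.0, 0.8, 65.9] org [-10.1, 0.7, 56.1] tab [55.5, 0.2, 42.2] end [-63.8, 1.1, 67.6] yaw -0.007 pitch 0.21 roll -0.004 F [ 0.1 -0.8 -1.7] M [-0.04 -0.33 -0.01] 9.9 8.4667
```

View pics/g5.png

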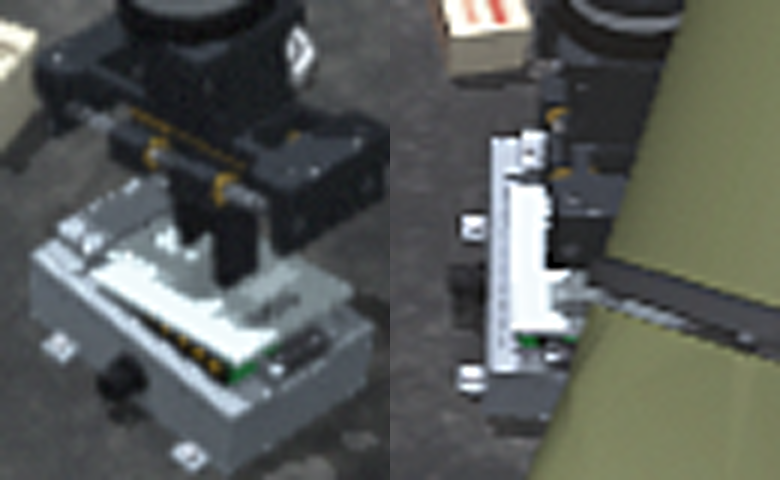

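```bash
python3 -m jog '[{"wx":0,"wy":0,"wz":0,"dx":0.011,"dy":-0.003,"dz":-0.001,"hand":1},{"wx":0,"wy":0,"wz":0,"dx":0.011,"dy":-0.002,"dz":-0.001,"hand":1},{"wx":0,"wy":0,"wz":0,"dx":0.011,"dy":-0.002,"dz":-0.001,"hand":1},{"wx":0,"wy":0,"wz":0,"dx":0.006,"dy":-0.002,"dz":0,"hand":1},{"wx":0,"wy":0,"wz":0,"dx":0,"dy":0,"dz":0,"hand":1}]'; python3 st.py
```

```text
clock: 8.98
tool_pos: [0.5323, -0.2007, 0.065]
eef_rot: [0.764, 0.636, -0.069, -0.079]
contact_force: [0.9, -0.4, -0.7]
opening: 0.112
finger_force: 40.0
TCPbox [1.8, 0.1, 65.0] org [-0.3, 0.0, 55.2] tab [65.2, -0.4, 41.2] end [-54.1, 0.5, 66.7] yaw -0.007 pitch 0.21 roll -0.004 F [ 0.9 -0.4 -0.7] M [-0.08 -0.32 -0.04] 9.8 8.9833
```

```bash
python3 -m jog '[{"wx":-0.003,"wy":-0.018,"wz":0,"dx":-0.002,"dy":0,"dz":-0.01,"hand":1},{"wx":-0.003,"wy":-0.018,"wz":0,"dx":-0.002,"dy":0.001,"dz":-0.01,"hand":1},{"wx":-0.003,"wy":-0.018,"wz":0,"dx":-0.002,"dy":0,"dz":-0.01,"hand":1},{"wx":0,"wy":0,"wz":0,"dx":0,"dy":0,"dz":0,"hand":1},{"wx":0,"wy":0,"wz":0,"dx":0,"dy":0,"dz":0,"hand":1}]'; python3 st.py
```

```text
clock: 9.4
tool_pos: [0.53, -0.2005, 0.0577]
eef_rot: [0.767, 0.639, -0.034, -0.038]
contact_force: [-0.2, 0.3, -1.6]
opening: 0.108
finger_force: 40.0
TCPbox [-0.5, -0.1, 57.7] org [-1.5, -0.1, 47.8] tab [65.2, -0.5, 40.9] end [-56.2, 0.3, 53.4] yaw -0.007 pitch 0.102 roll -0.003 F [-0.2  0.3 -1.6] M [-0.06 -0.19 -0.03] 9.5 9.4
```

```bash
python3 -m jog '[{"wx":0,"wy":0,"wz":0,"dx":0.006,"dy":-0.001,"dz":0,"hand":1},{"wx":-0.003,"wy":-0.017,"wz":0,"dx":-0.002,"dy":0,"dz":-0.01,"hand":1},{"wx":0,"wy":0,"wz":0,"dx":0,"dy":0,"dz":0,"hand":1},{"wx":0,"wy":0,"wz":0,"dx":0,"dy":0,"dz":0,"hand":1}]'; python3 st.py
python3 -m jog '[{"wx":-0.003,"wy":-0.017,"wz":0,"dx":-0.001,"dy":0,"dz":-0.01,"hand":1},{"wx":-0.003,"wy":-0.017,"wz":0,"dx":-0.001,"dy":0,"dz":-0.01,"hand":1},{"wx":0,"wy":0,"wz":0,"dx":0,"dy":0,"dz":0,"hand":1},{"wx":0,"wy":0,"wz":0,"dx":0,"dy":0,"dz":0,"hand":1}]'; python3 st.py
```

```text
clock: 9.73
tool_pos: [0.5311, -0.2009, 0.055]
eef_rot: [0.768, 0.64, -0.023, -0.025]
contact_force: [-1.3, -0.0, -0.1]
opening: 0.111
finger_force: 40.0
TCPbox [0.6, -0.3, 55.0] org [-0.0, -0.3, 45.1] tab [66.8, -0.8, 40.5] end [-54.9, 0.0, 48.8] yaw -0.007 pitch 0.068 roll -0.003 F [-1.3 -0.  -0.1] M [-0.15  0.25  0.08] 9.7 9.7333
clock: 10.07
tool_pos: [0.5304, -0.2009, 0.0501]
eef_rot: [0.768, 0.64, -0.001, 0.001]
contact_force: [-2.2, -0.6, 0.2]
opening: 0.11
finger_force: 40.0
TCPbox [-0.0, -0.4, 50.1] org [-0.0, -0.4, 40.1] tab [67.0, -0.9, 40.1] end [-55.0, -0.0, 40.1] yaw -0.007 pitch -0.0 roll -0.003 F [-2.2 -0.6  0.2] M [-0.03  0.41  0.02] 9.7 10.0667
```

```bash
python3 -m jog '[{"wx":0,"wy":0,"wz":0,"dx":0,"dy":0,"dz":0,"hand":0.65},{"wx":0,"wy":0,"wz":0,"dx":0,"dy":0,"dz":0,"hand":0.65},{"wx":0,"wy":0,"wz":0,"dx":0,"dy":0,"dz":0,"hand":0.65},{"wx":0,"wy":0,"wz":0,"dx":0,"dy":0,"dz":0,"hand":0.65},{"wx":0,"wy":0,"wz":0,"dx":0,"dy":0,"dz":0,"hand":0.65}]' ; python3 st.py
python3 -m jog '[{"wx":0,"wy":0,"wz":0,"dx":0,"dy":0,"dz":0.03,"hand":0.65},{"wx":0,"wy":0,"wz":0,"dx":0,"dy":0,"dz":0.1,"hand":0.65},{"wx":0,"wy":0,"wz":0,"dx":0,"dy":0,"dz":0.15,"hand":0.65},{"wx":0,"wy":0,"wz":0,"dx":0,"dy":0,"dz":0,"hand":1},{"wx":0,"wy":0,"wz":0,"dx":0,"dy":0,"dz":0,"hand":1}]' ; python3 st.py
python3 - <<'E'
from h import *
p=[.5335,-.203,-.175]
S=[(.055,.04),(-.055,.04),(-.055,-.04),(.055,-.04)]
out=[]
for c,(x0,y0),w in(("scene",(300,150),60),("top",(310,190),60)):
    a=r.snapshot(c)[:,:,::-1].copy()
    out.append(cv2.resize(a[y0:y0+65,x0:x0+w],None,fx=6.6,fy=6.6,interpolation=cv2.INTER_CUBIC))
cv2.imwrite("pics/g6.png",np.hstack(out))
E
```

```text
clock: 10.48
tool_pos: [0.5312, -0.2006, 0.05]
eef_rot: [0.768, 0.64, 0.0, 0.001]
contact_force: [-0.1, -0.4, -0.2]
opening: 0.35
finger_force: 0.0
TCPbox [0.7, -0.0, 50.0] org [0.7, -0.0, 40.0] tab [67.7, -0.5, 40.2] end [-54.3, 0.4, 39.9] yaw -0.007 pitch -0.003 roll -0.001 F [-0.1 -0.4 -0.2] M [ 0.01 -0.08 -0.03] 30.8 10.4833
clock: 10.9
tool_pos: [0.5323, -0.201, 0.1223]
eef_rot: [0.769, 0.64, 0.001, 0.003]
contact_force: [-0.5, -1.0, -0.2]
opening: 0.226
finger_force: 0.0
TCPbox [1.9, -0.2, 122.3] org [2.0, -0.2, 112.3] tab [69.0, -0.7, 112.8] end [-53.0, 0.2, 111.9] yaw -0.007 pitch -0.007 roll -0.002 F [-0.5 -1.  -0.2] M [-0.05 -0.04 -0.02] 19.9 10.9
```

View pics/g6.png

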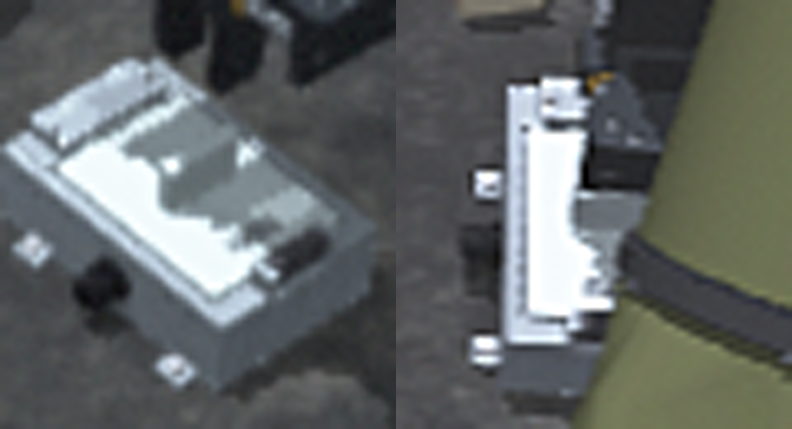

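```bash
python3 -m jog '[{"wx":0,"wy":0.002,"wz":0,"dx":-0.061,"dy":0.01,"dz":0,"hand":1},{"wx":0,"wy":0.001,"wz":0,"dx":-0.061,"dy":0.011,"dz":0,"hand":1},{"wx":0,"wy":0,"wz":0,"dx":0,"dy":0,"dz":0,"hand":1},{"wx":0,"wy":0,"wz":0,"dx":0,"dy":0,"dz":0,"hand":1}]'; python3 st.py
python3 -m jog '[{"wx":0,"wy":0,"wz":0,"dx":0,"dy":0,"dz":-0.1,"hand":1},{"wx":0,"wy":0,"wz":0,"dx":0,"dy":0,"dz":-0.1,"hand":1},{"wx":0,"wy":0,"wz":0,"dx":0,"dy":0,"dz":-0.04,"hand":1},{"wx":0,"wy":0,"wz":0,"dx":0,"dy":0,"dz":0,"hand":1},{"wx":0,"wy":0,"wz":0,"dx":0,"dy":0,"dz":0,"hand":1}]'; python3 st.py
```

```text
clock: 11.33
tool_pos: [0.4993, -0.1953, 0.1191]
eef_rot: [0.768, 0.64, -0.003, -0.002]
contact_force: [1.6, 0.7, -0.4]
opening: 0.003
finger_force: 0.0
TCPbox [-31.6, -0.3, 119.1] org [-31.7, -0.4, 109.1] tab [35.3, -0.8, 108.7] end [-86.7, 0.0, 109.4] yaw -0.007 pitch 0.006 roll -0.003 F [ 1.6  0.7 -0.4] M [-0.07 -0.13  0.  ] 0.3 11.3333
clock: 11.75
tool_pos: [0.5006, -0.1952, 0.0596]
eef_rot: [0.768, 0.64, -0.002, -0.001]
contact_force: [0.7, 0.5, 1.0]
opening: 0.009
finger_force: 0.0
TCPbox [-30.4, 0.0, 59.6] org [-30.4, -0.0, 49.6] tab [36.6, -0.5, 49.3] end [-85.4, 0.3, 49.9] yaw -0.007 pitch 0.004 roll -0.003 F [0.7 0.5 1. ] M [-0.08 -0.11 -0.03] 0.8 11.75
```

```bash
python3 -m jog '[{"wx":0,"wy":0,"wz":0,"dx":0,"dy":0,"dz":-0.02,"hand":1},{"wx":0,"wy":0,"wz":0,"dx":0,"dy":0,"dz":-0.02,"hand":1},{"wx":0,"wy":0,"wz":0,"dx":0,"dy":0,"dz":-0.008,"hand":1},{"wx":0,"wy":0,"wz":0,"dx":0,"dy":0,"dz":0,"hand":1},{"wx":0,"wy":0,"wz":0,"dx":0,"dy":0,"dz":0,"hand":1}]'
python3 -m jog '[{"wx":0,"wy":0,"wz":0,"dx":0,"dy":0,"dz":-0.007,"hand":1},{"wx":0,"wy":0,"wz":0,"dx":0,"dy":0,"dz":0,"hand":1}]'
python3 -m jog '[{"wx":0,"wy":0,"wz":0,"dx":0,"dy":0,"dz":-0.004,"hand":1},{"wx":0,"wy":0,"wz":0,"dx":0,"dy":0,"dz":0,"hand":1}]'
```

```text
clock: 12.17
tool_pos: [0.5003, -0.1955, 0.0482]
eef_rot: [0.768, 0.64, -0.002, -0.0]
contact_force: [-0.1, -0.5, -0.2]
opening: 0.002
finger_force: 0.0
clock: 12.33
tool_pos: [0.5003, -0.1954, 0.0463]
eef_rot: [0.768, 0.64, -0.002, -0.001]
contact_force: [-0.0, -0.5, -0.1]
opening: 0.003
finger_force: 0.0
clock: 12.5
tool_pos: [0.5003, -0.1955, 0.0455]
eef_rot: [0.768, 0.64, -0.002, -0.0]
contact_force: [-0.3, 0.5, 3.6]
opening: 0.004
finger_force: 1.3
```

```bash
python3 -m jog '[{"wx":0,"wy":0,"wz":0,"dx":0,"dy":0,"dz":-0.004,"hand":1},{"wx":0,"wy":0,"wz":0,"dx":0,"dy":0,"dz":0,"hand":1}]'
python3 -m jog '[{"wx":0,"wy":0,"wz":0,"dx":0,"dy":0,"dz":-0.004,"hand":1},{"wx":0,"wy":0,"wz":0,"dx":0,"dy":0,"dz":0,"hand":1}]'
```

```text
clock: 12.67
tool_pos: [0.5004, -0.1955, 0.0455]
eef_rot: [0.768, 0.64, -0.002, -0.0]
contact_force: [-2.7, 1.1, 12.7]
opening: 0.007
finger_force: 6.3
clock: 12.83
tool_pos: [0.5003, -0.1955, 0.0454]
eef_rot: [0.768, 0.64, -0.002, 0.0]
contact_force: [-3.5, 1.0, 22.2]
opening: 0.002
finger_force: 10.9
```

```bash
python3 -m jog '[{"wx":0,"wy":0,"wz":0,"dx":0,"dy":0,"dz":0.04,"hand":1},{"wx":0,"wy":0,"wz":0,"dx":0,"dy":0,"dz":0.15,"hand":1},{"wx":0,"wy":0,"wz":0,"dx":0,"dy":0,"dz":0.15,"hand":1},{"wx":0,"wy":0,"wz":0,"dx":0,"dy":0.1,"dz":0.1,"hand":1},{"wx":0,"wy":0,"wz":0,"dx":0,"dy":0.15,"dz":0,"hand":1}]'
python3 -m jog '[{"wx":0,"wy":0,"wz":0,"dx":0,"dy":0.15,"dz":0,"hand":1},{"wx":0,"wy":0,"wz":0,"dx":0,"dy":0.15,"dz":0,"hand":1},{"wx":0,"wy":0,"wz":0,"dx":0,"dy":0.15,"dz":0,"hand":1},{"wx":0,"wy":0,"wz":0,"dx":0,"dy":0.15,"dz":0,"hand":1},{"wx":0,"wy":0,"wz":0,"dx":0,"dy":0.15,"dz":0,"hand":1}]'
python3 -m jog '[{"wx":0,"wy":0,"wz":0,"dx":0,"dy":0.1,"dz":0,"hand":1},{"wx":0,"wy":0,"wz":0,"dx":0,"dy":0,"dz":0,"hand":1},{"wx":0,"wy":0,"wz":0,"dx":0,"dy":0,"dz":0,"hand":1},{"wx":0,"wy":0,"wz":0,"dx":0,"dy":0,"dz":0,"hand":1}]'
python3 - <<'E'
from h import *
out=[]
for c,(x0,y0),w in(("scene",(295,150),65),("top",(312,195),58)):
    a=r.snapshot(c)[:,:,::-1].copy();cv2.imwrite(f"pics/end_{c}.png",a)
    out.append(cv2.resize(a[y0:y0+65,x0:x0+w],None,fx=6.4,fy=6.4,interpolation=cv2.INTER_CUBIC))
cv2.imwrite("pics/g7.png",np.hstack(out))
E
```

```text
clock: 13.25
tool_pos: [0.503, -0.1371, 0.1576]
eef_rot: [0.771, 0.636, -0.0, 0.004]
contact_force: [1.0, 0.8, -0.2]
opening: 0.006
finger_force: 0.0
clock: 13.67
tool_pos: [0.5, 0.0563, 0.1534]
eef_rot: [0.768, 0.64, -0.002, -0.001]
contact_force: [0.8, -0.2, -0.5]
opening: 0.004
finger_force: 0.0
clock: 14.0
tool_pos: [0.5, 0.0783, 0.1531]
eef_rot: [0.769, 0.64, -0.003, -0.0]
contact_force: [-0.4, -0.6, 0.4]
opening: 0.009
finger_force: 0.0
```

View pics/g7.png

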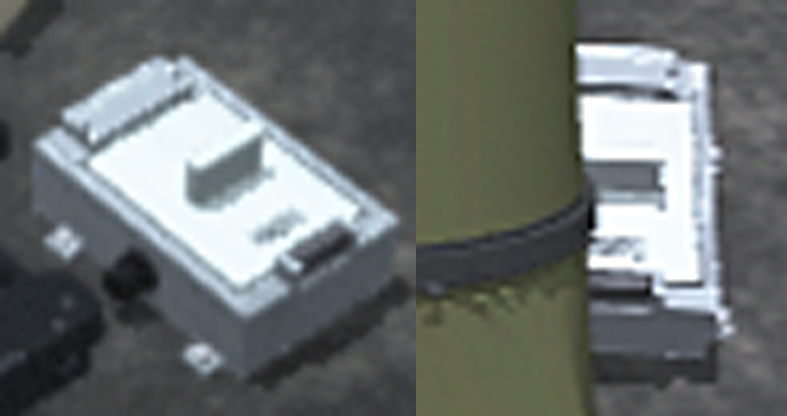

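The picture shows the cover lying flush in the opening, with its tab end under the keeper (about pixel 130,100). The dark catch sits over its free end (about 325,245), and the gripper is clear.

```bash
python3 -c "
from plant import r
print(r.finish_job())"
```

```text
the job is handed in; nothing more can be done
None
```

The cover is in the terminal box with its tab under the keeper, lying flat (fingertips stopped at rim height under a 22 N press) with the catch over its free end in the last picture. I handed the job in after about 14 s with the gripper clear; no verdict came back, and I saw no contact with the loose fittings, though I did not re-measure their positions.

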